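Set up the bottle labeller for the short bottle, shut its guard and start it

ROBOT

A 6-joint arm with a two-finger parallel gripper is mounted at the origin on the work surface. World frame = base frame: x ahead of the robot, y to its left, z up, the work surface at z = 0. Lengths are in m, angles in degrees, forces in N, time in s.
With the tool pointing down it reaches from about 0.3 to 0.75 m from the base axis. Payload 8.5 kg.
Tool frame: the origin (TCP) lies on the centre line of the jaws, within the pads' length; the fingertips stand 19 mm ahead of it and the grasp point (between the pads) is the TCP (env.tcp_to_tips is the z of the fingertips in the tool frame, in m); z points along the fingers, y is the line along which they close (so a half turn about z gives the same grasp; the last joint's range is limited). The gripper opens to 85 mm and grips with 20 to 120 N. Pads are 22 mm wide; open, the fingers measure 114 mm over their backs; the gripper's body (76 mm by 85 mm) begins 54 mm behind the grasp point. The pads swing forward as they close: fully open they stand 13 mm farther back than shut.
Start: joints at [-78.627, 21.807, 74.336, -0, 83.858, -12.336], TCP at [0.221, -0.504, 0.25] pointing down, gripper open.
Joint ranges: [-178.18, 178.18], [-50.72, 133.34], [12.68, 142.11], [-81.47, 261.47], [9.98, 163.14], [-165.26, 165.26]. Speed limits (degrees/s): [136.94, 136.94, 180, 180, 180, 180].

INTERFACE

Orientations are given as a 3x3 rotation matrix whose columns are the frame's x, y, z axes.
In Python, from rig import env gives the robot as it stands.
- The arm moves only by the tool servo_tool, never from a script. Its argument "steps" is a list of rows, each an object of numbers: "tx", "ty", "tz": the shift along the world's x, y, z in cm; "yaw": the turn about the world's z in degrees; "claw": the finger opening in cm, from 0 to 8.54. In form: [{"tx": .., "ty": .., "tz": .., "yaw": .., "claw": ..}, ...]. A call has 1 to 20 rows; each row shifts and turns the commanded pose from where the row before left it; what a row does not reach is not made up. A row lasts 1/10 s, in which the tool goes at most 50 mm and 8.59 degrees, less where a joint would pass 70% of its speed; a pose out of reach is approached as far as the arm can. A call with a gripper value outside its range is refused whole. The fingers move at their own pace and stop on an object; "newtons" is the grip in N (left out, the last holds). Time passes only in rows, so rows that do not move let the fingers close. It gives the time, the measured TCP pose, the force, the opening and the grip force at its end, in the units of the state.
- env.observe(): the state, without advancing time (a new reading comes with each control period).
- env.get_image(name): name is "scene" or "top" or "wrist"; returns (picture, depth): 480x640x3 uint8, red, green, blue; 480x640 float32, m along the optical axis (not along the pixel's ray), 0 where there is no reading.
- env.camera_model(name): a dict with "fovy" (degrees; the focal length in pixels is half the picture's height over the tangent of half this angle, whatever the lens; pixels are square), "cx", "cy" (the principal point, pixels), "T" (4x4, takes a point from camera to world coordinates). Camera axes: x right, y down, z forward; pixel columns grow to the right and rows downward; lengths in m; the calibration is good to about 2 mm. The wrist camera is an equidistant fisheye: a pixel r from the principal point sees the ray r / f radians off the axis. A picture is of the moment at which its call begins: read the wrist's pose just before it. camera_model takes no time and is no camera call; for the wrist camera it gives the pose at the moment of the call.
- env.close_job(): hands the job in; it is judged then, once.
The state is a dict: "time_s": time; "q": joint angles; "qvel": joint speeds; "joint_efforts": joint torques, N m; "position": TCP position; "tool_rot": TCP orientation; "ft_force": force on the tool from outside, world axes, zero at the start; "wrist_torque": the same for the moment, N m; "grip_width": finger opening in m; "gripper_force": force on a finger pad.
Only numpy, scipy, OpenCV 4.12 (cv2) and the standard library are available. Lean on these libraries where they do the work, as an engineer would, in place of code of your own. Each camera call takes 0.05 s, during which the arm holds its last target. There are 200 camera calls.

TASK

Set the labeller up for the short bottle: lay the aluminium angle straightedge flat in the tray with its free long edge flush along the whole of the low fence, then lay the short bottle on the two rollers with its base up against the straightedge's upright flange. Then push the guard door fully shut so that it seats on its catch, and last swing the lever on the drive box all the way over, away from the tray. Leave the long bottle, the opener and the marker pen where they are.

Things in the scene. Friction and masses are not known exactly. Their poses are not given: they have to be found in the camera images.
- labeller: fixed bench-top bottle labeller: dark steel base 310 x 290 mm, its top (the deck) 20 mm above the bench, carrying an open tray, guard door and grey drive box. Origin on the bench under the tray; x runs from the door (x = -100 mm) to the drive box, z up. Tray inside: x -85 to 85, y -115 to 125 mm. Sill on the door side 12 mm, back wall 40 mm, end walls 14 mm above the deck
- fence (a point): middle of the low aluminium fence's inner face, at deck level (labeller x = 0, y = 125, z = 20 mm). The fence closes the tray at its hinge end (+y): face across the tray along the labeller's x, 170 mm long, 14 mm high above the deck. Axes as the labeller's
- rollers (a point): midway between the axes of the two aluminium rollers, labeller x = 0, y = 0, z = 33 mm. Rollers 22 mm in diameter, along the labeller's y from y = -105 to 42 mm, axes 40 mm apart. A bottle lies in the groove between them; the short bottle's axis then is 67.6 mm above the bench. Axes as the labeller's
- drive_box (a point): top centre of the grey drive box, 100 x 150 mm, 100 mm high, labeller x = 147, y = 55 mm. Beside it (labeller y -75 to -25 mm) a paper label roll, its top 130 mm above the bench. At the door corners of the tray stand the hinge post (x = -100, y = 137 mm) and the catch post (x = -105, y = -131 mm), 14 mm wide, 145 mm tall
- straightedge: loose aluminium angle (L section), 140 mm long. Origin at the centre of its underside; x along its length, z up. Blade 55 mm wide (y -27.5 to 27.5 mm), 5 mm thick; its free straight edge, to go flush to the fence, is at y = 27.5 mm. On the other edge stands a flange 10 mm thick (y -27.5 to -17.5 mm), top 40 mm above the underside: grip it there. Starts flat on the bench
- edge_a (a point): lower corner of the straightedge's free edge, at its x = -70 mm end
- edge_b (a point): lower corner of the straightedge's free edge, at its x = 70 mm end
- short_bottle: the short brown glass bottle, capped, unlabelled: 58 mm in diameter, 155 mm long, straight body to 96 mm from the base, neck 27 mm. Lies in one of the rack's two places. Origin on its axis at the base face; x along its axis towards the neck (it can roll about x)
- long_bottle: the long brown glass bottle, 61 mm in diameter, 225 mm long, lying in the rack's other place; leave it. Origin on its axis at the base face; x towards the neck
- rack: fixed wooden bottle rack, a board 150 x 240 x 10 mm with two pairs of steel rods along x that hold the two bottles side by side at y = -57.5 and 57.5 mm, axes about 44 mm above the bench, bases towards the robot. Origin at the centre of its underside
- guard (a joint): angle of the guard door: 0 fully shut and seated, 0.8 to 1.25 rad at the start, growing as it opens. It turns about a vertical axis at the fence end of the tray. Below about 0.05 rad it meets a spring ball catch on the other post; 5 to 8 N at the push pad takes it over, then it seats at 0 and stays
- guard_hinge (a point): point on the door's vertical hinge axis, 110 mm above the bench
- guard_push (a point): rubber push pad on the door's outer face, 200 mm from the hinge axis, 110 mm above the bench; its x axis points into the door (when shut: along the labeller's x). The door is a white-framed clear panel 10 mm thick, its free edge 252 mm from the hinge axis, from 24 to 144 mm above the bench
- lever (a joint): angle of the start lever on the drive box: about 0 at the start (leaning to the tray), 1.0 rad thrown fully over, away from the tray (towards the labeller's +x). It stays where it is left
- lever_tip (a point): centre of the lever's black ball, 26 mm in diameter, on a 10 mm rod 65 mm long that turns about an axis along the labeller's y, at x = 150, y = 55, 122 mm above the bench
- opener: black-handled bottle opener, 130 mm long, 12 mm high, lying on the bench near the guard door; origin at its underside
- marker: grey marker pen with a black cap, 130 mm long, 16 mm thick, lying on the bench beyond the guard door; origin at its underside
There are look-alikes about, which are no part of the job. Leave any green look-alike of the straightedge alone.

How it is judged (in metres and radians):
On the way, in this order (a step that is already met when the one before it is completed fails the run):
1. the straightedge lies flat in the tray, flush along the fence, let go (y of each of edge_a, edge_b in the frame of labeller above 0.1222 m and z of each of edge_a, edge_b in the frame of labeller below 0.0235 m and x of straightedge in the frame of labeller between -0.02 and 0.02 m and contact force between the fingers and straightedge below 0.2 N), for 0.2 s.
2. the short bottle lies on the rollers with its base against the flange, let go (x of short_bottle in the frame of labeller between -0.006 and 0.006 m and z of short_bottle in the frame of labeller between 0.0635 and 0.0715 m and angle between the x axis of short_bottle and the y axis of labeller, either way round below 0.06 rad and y of short_bottle in the frame of straightedge above -0.0335 m and contact force between the fingers and short_bottle below 0.2 N), for 0.2 s.
3. the guard door is seated on its catch (value of joint guard below 0.012 rad), for 0.2 s.
4. the lever is thrown fully over (value of joint lever above 0.9 rad), for 0.1 s.
At the end, for the whole second after the job is handed in: Straightedge flat on the deck, both ends of its free edge within 2.8 mm of the fence; short bottle at rest on both rollers (axis within 6 mm and 0.06 rad of their middle), base within 6 mm of the flange; both let go; door seated (under 0.012 rad); lever past 0.9 rad (all of step 1 and all of step 2 and value of joint guard below 0.012 rad and value of joint lever above 0.9 rad and linear speed of each of short_bottle, straightedge below 0.02 m/s); the robot touches nothing.
It fails at once if the long bottle is shifted by more than 20 mm (distance of long_bottle from where it was at the start of the episode above 0.02 m).
It fails at once if the opener or the marker pen is shifted by more than 30 mm (distance of any of opener, marker from where it was at the start of the episode above 0.03 m).
It also fails if it takes over 72 s, if anything falls off the work surface, if the arm or the gripper's body presses on something with over 40 N, if the wrist force passes 120 N, or if a joint passes its speed limit or range.

## Working session

There is one attempt and no reset: what is moved stays moved. The work goes in short steps, Python scripts to look and compute and a tool call to move; the robot and the scene stay as the last step left them, time stands still between calls to the robot, and variables do not carry over. Pictures are saved under pics/ and viewed, at most 10 in all, crops included, and the job is handed in when it is done.

Besides the shell and the picture viewer there is one more tool, called after "Emit:" in YAML: its name, and indented under it one key for each argument. servo_tool: Moves the arm, as the interface text tells. Its arguments: {"type":"object","properties":{"steps":{"type":"array"},"newtons":{"type":"number"}},"required":["steps"]}

```bash
mkdir -p pics
cat > h.py <<'E'
import numpy as np, cv2, sys
sys.path.insert(0,'.')
from rig import env
def ray(m,u,v):
    f=240/np.tan(np.radians(m['fovy']/2))
    return np.array([(u-m['cx'])/f,(v-m['cy'])/f,1.])
def cloud(name):
    m=env.camera_model(name); im,d=env.get_image(name)
    f=240/np.tan(np.radians(m['fovy']/2))
    v,u=np.mgrid[0:480,0:640]
    P=np.stack([(u-m['cx'])/f*d,(v-m['cy'])/f*d,d,np.ones_like(d)],-1)@np.array(m['T']).T
    return im,d,P[...,:3],m
E
ls
python3 - <<'E'
from h import *
for n in ('top','scene'):
    im,d,P,m=cloud(n); np.savez(n+'.npz',im=im,d=d,P=P)
    cv2.imwrite(f'pics/{n}0.png',im[...,::-1]); print(n,m)
print(env.observe())
E
```

```text
h.py
pics
top {'fovy': 44.30012617867404, 'cx': 313.7451527859554, 'cy': 247.83784282562664, 'T': array([[ 0.02767474, -0.99362953,  0.10924501,  0.34040077],
       [-0.99932586, -0.03013836, -0.0209646 , -0.00598429],
       [ 0.02412351, -0.10859117, -0.99379375,  1.39779728],
       [ 0.        ,  0.        ,  0.        ,  1.        ]])}
scene {'fovy': 53.04864173745997, 'cx': 309.6717874992593, 'cy': 237.51384286238917, 'T': array([[-0.42817508,  0.46341659, -0.77582935,  1.25956371],
       [ 0.90349175,  0.237762  , -0.35661166,  0.3458732 ],
       [ 0.01920298, -0.85364764, -0.52049683,  0.66421897],
       [ 0.        ,  0.        ,  0.        ,  1.        ]])}
{'time_s': 0.1, 'q': array([-7.86259426e+01,  2.18383744e+01,  7.43807227e+01, -2.04040911e-04,
        8.38559605e+01, -1.23354982e+01]), 'qvel': array([-0.02261427, -0.04580993, -0.13111028, -0.04799185, -0.09552387,
        0.04449813]), 'joint_efforts': array([ 3.67454209e-03, -4.49221659e+01, -2.31658423e+01, -1.86843890e-04,
        3.61775841e-03, -8.72742945e-07]), 'position': array([ 0.22110713, -0.50334065,  0.24975999]), 'tool_rot': array([[ 9.15595427e-01,  4.02100666e-01, -2.61821157e-04],
       [ 4.02100656e-01, -9.15594569e-01,  1.28357565e-03],
       [ 2.76404596e-04, -1.28051446e-03, -9.99999142e-01]]), 'ft_force': array([-1.02617283, -0.49655372,  1.58747752]), 'wrist_torque': array([0.00135338, 0.02353883, 0.00683666]), 'gripper_force': 0.0, 'grip_width': 0.08552252580805161}
```

View pics/top0.png

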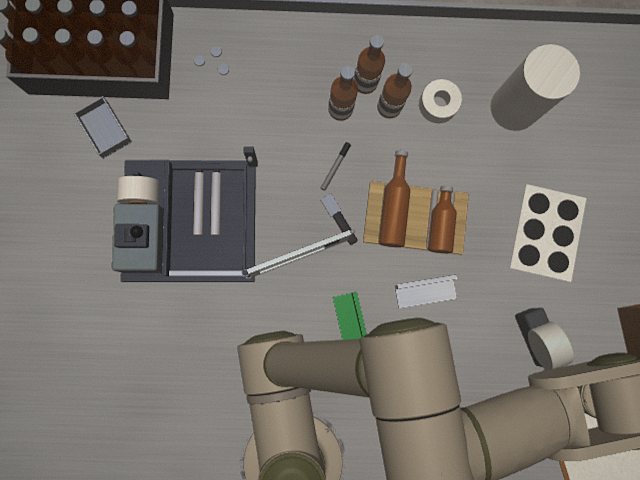

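View pics/scene0.png

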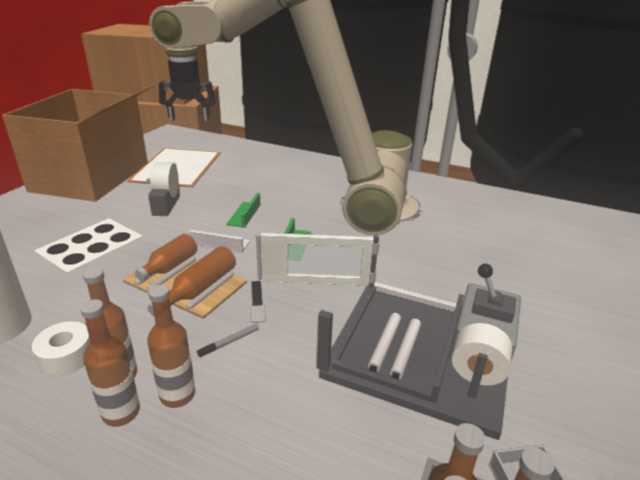

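The top view shows the aluminium straightedge at (425,292), with its flange along the upper edge (396–457, 283). The candidates are the green angles at (350,315) and, in the scene view, (244,210), the fence strip (207,273), and the grey dish (103,127). Only (425,292) is loose aluminium L-section. For the bottle, the short one is at (443,220) in the rack. The long one is at (396,200), and the standing bottles near (370,75) are not in the rack. I'll check both choices in a close crop.

Run:
```python
import numpy as np,cv2
z=np.load('top.npz'); im=z['im'][...,::-1]
a=cv2.resize(im[140:290,105:265],None,fx=2.5,fy=2.5,interpolation=cv2.INTER_CUBIC)
b=cv2.resize(im[175:315,320:480],None,fx=2.5,fy=2.5,interpolation=cv2.INTER_CUBIC)
h=max(a.shape[0],b.shape[0]); b=cv2.copyMakeBorder(b,0,h-b.shape[0],0,0,cv2.BORDER_CONSTANT)
cv2.imwrite('pics/crop1.png',np.hstack([a,b]))
P=z['P']
# straightedge
def pts(u0,u1,v0,v1,lo,hi):
    q=P[v0:v1,u0:u1].reshape(-1,3); return q[(q[:,2]>lo)&(q[:,2]<hi)]
q=pts(390,465,272,312,.025,.05); print('flange',len(q),cv2.minAreaRect((q[:,:2]*1000).astype(np.float32)),q[:,2].mean())
q=pts(390,465,272,312,.003,.02); print('blade',len(q),cv2.minAreaRect((q[:,:2]*1000).astype(np.float32)),q[:,2].mean())
q=pts(425,460,180,255,.055,.09); print('short',len(q),q.mean(0),q[:,2].max(),cv2.minAreaRect((q[:,:2]*1000).astype(np.float32)))
q=pts(376,415,148,250,.055,.09); print('long',len(q),q.mean(0),cv2.minAreaRect((q[:,:2]*1000).astype(np.float32)))
# labeller
for n,r in dict(fence=(170,243,262,282,.028,.05),rolL=(192,206,165,240,.036,.06),rolR=(208,224,165,240,.036,.06),base=(120,262,155,290,.012,.06),catch=(240,262,140,172,.12,.17),box=(105,165,200,280,.085,.11),door=(235,365,225,285,.12,.17)).items():
    q=pts(*r); print(n,len(q),q[:,2].mean().round(4),cv2.minAreaRect((q[:,:2]*1000).astype(np.float32)))
```

```text
flange 266 ((420.4379577636719, -298.77471923828125), (10.029646873474121, 140.83953857421875), 11.118831634521484) 0.0386695310792174
blade 789 ((397.8450622558594, -307.0166320800781), (92.34452819824219, 177.5533905029297), 1.6672590970993042) 0.005675566617201611
short 1055 [ 0.54659652 -0.33047415  0.06511176] 0.07795787940463894 ((566.6098022460938, -333.0624084472656), (53.934181213378906, 155.46310424804688), 84.80304718017578)
long 1638 [ 0.58232922 -0.21911067  0.06712539] ((613.0394897460938, -223.14382934570312), (58.27416229248047, 224.8148651123047), 84.37696075439453)
fence 402 0.0324 ((428.9013671875, 213.6058807373047), (18.949914932250977, 163.88670349121094), 1.4479528665542603)
rolL 491 0.0405 ((595.1002197265625, 235.74171447753906), (162.48956298828125, 30.815048217773438), 3.6665360927581787)
rolR 496 0.0407 ((596.8927612304688, 198.8001251220703), (164.1709747314453, 23.560400009155273), 2.7123336791992188)
base 12041 0.024 ((550.578125, 253.365966796875), (290.3725891113281, 329.9852294921875), 1.7137926816940308)
catch 98 0.14 ((689.8860473632812, 116.78062438964844), (15.158846855163574, 22.35275650024414), 2.1611924171447754)
box 2399 0.0975 ((500.6614685058594, 362.8602600097656), (156.64767456054688, 102.4504623413086), 1.8799777030944824)
door 666 0.1406 ((468.2397155761719, 1.0234222412109375), (15.900611877441406, 260.24200439453125), 22.129261016845703)
```

View pics/crop1.png

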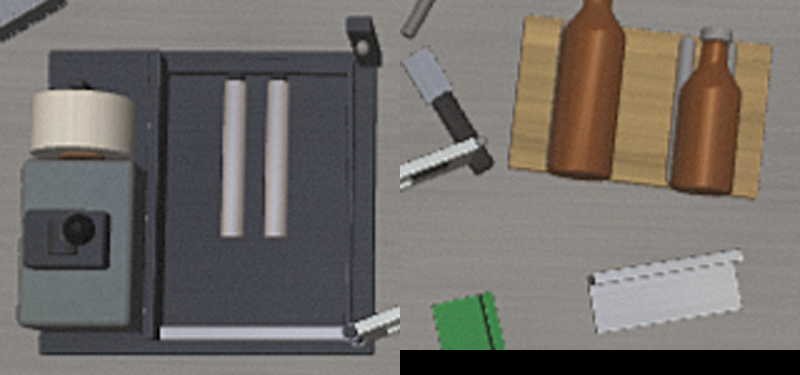

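The close crop confirms both choices. The straightedge is plain aluminium, with its flange on the far (+x) side and free edge towards the robot. The short bottle is on the right of the rack, neck towards +x. Next I'll move above the flange.

Emit:
servo_tool:
  steps:
    - {"tx":1.99,"ty":2.04,"yaw":7.74,"claw":5}
    - {"tx":1.99,"ty":2.04,"yaw":7.74,"claw":5}
    - {"tx":1.99,"ty":2.04,"yaw":7.74,"claw":5}
    - {"tx":1.99,"ty":2.04,"yaw":7.74,"claw":5}
    - {"tx":1.99,"ty":2.04,"yaw":7.74,"claw":5}
    - {"tx":1.99,"ty":2.04,"yaw":7.74,"claw":5}
    - {"tx":1.99,"ty":2.04,"yaw":7.74,"claw":5}
    - {"tx":1.99,"ty":2.04,"yaw":7.74,"claw":5}
    - {"tx":1.99,"ty":2.04,"yaw":7.74,"claw":5}
    - {"tx":1.99,"ty":2.04,"yaw":7.74,"claw":5}
    - {"tz":-4}
    - {"tz":-4}
    - {"tz":-4}
    - {}
    - {}
  newtons: 60

```text
invalid input at $.steps[0]: expected keys tx, ty, tz, yaw, claw
```

Run:
```python
from h import *
s=env.observe(); print(s['position'],s['tool_rot'][:,1],s['grip_width'])
im,d=env.get_image('wrist'); cv2.imwrite('pics/w1.png',im[...,::-1])
z=np.load('top.npz'); P=z['P']; q=P[180:252,420:475].reshape(-1,3); q=q[(q[:,2]>.012)&(q[:,2]<.045)]
# rack rods beside short bottle: offset from axis
o=np.array([.4894,-.326]);ax=np.array([.996,-.09]);r=q[:,:2]-o; off=r[:,0]*ax[1]*-1+r[:,1]*ax[0]
for lo in range(-60,60,4):
    k=(off*1000>lo)&(off*1000<lo+4)
    if k.any(): print(lo,k.sum(),np.percentile(q[k,2],90).round(3))
```

```text
[ 0.22110713 -0.50334065  0.24975999] [ 0.40210067 -0.91559457 -0.00128051] 0.08552252580805161
-60 11 0.014
-56 16 0.015
-52 10 0.015
-48 8 0.016
-44 12 0.014
-40 8 0.015
-36 3 0.015
-32 11 0.016
-28 14 0.02
-24 16 0.022
-20 4 0.039
0 3 0.041
4 5 0.029
8 17 0.044
12 25 0.025
16 29 0.024
20 59 0.022
24 98 0.044
28 13 0.014
32 10 0.014
36 12 0.015
40 9 0.015
44 6 0.016
48 5 0.013
52 1 0.015
```

View pics/w1.png

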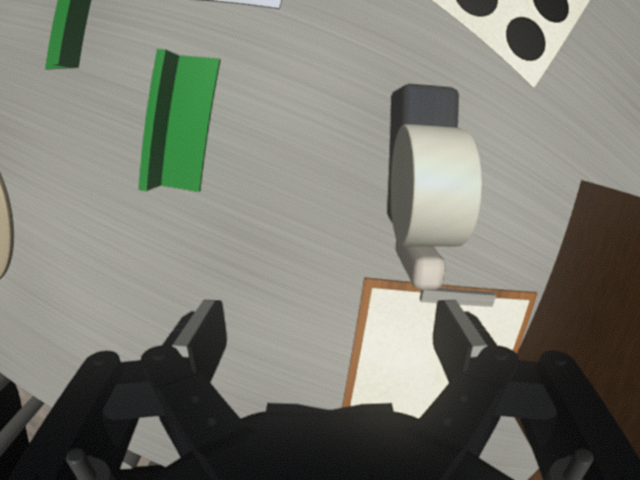

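The move was refused because every row needs all five keys. The wrist view, still from the start pose, shows two green look-alikes at (180,120) and (68,35), a tape dispenser and a clipboard. The aluminium piece is just out of the top edge.

Emit:
servo_tool:
  steps:
    - {"tx":1.99,"ty":2.04,"tz":0,"yaw":7.74,"claw":5}
    - {"tx":1.99,"ty":2.04,"tz":0,"yaw":7.74,"claw":5}
    - {"tx":1.99,"ty":2.04,"tz":0,"yaw":7.74,"claw":5}
    - {"tx":1.99,"ty":2.04,"tz":0,"yaw":7.74,"claw":5}
    - {"tx":1.99,"ty":2.04,"tz":0,"yaw":7.74,"claw":5}
    - {"tx":1.99,"ty":2.04,"tz":0,"yaw":7.74,"claw":5}
    - {"tx":1.99,"ty":2.04,"tz":0,"yaw":7.74,"claw":5}
    - {"tx":1.99,"ty":2.04,"tz":0,"yaw":7.74,"claw":5}
    - {"tx":1.99,"ty":2.04,"tz":0,"yaw":7.74,"claw":5}
    - {"tx":1.99,"ty":2.04,"tz":0,"yaw":7.74,"claw":5}
    - {"tx":0,"ty":0,"tz":-4,"yaw":0,"claw":5}
    - {"tx":0,"ty":0,"tz":-4,"yaw":0,"claw":5}
    - {"tx":0,"ty":0,"tz":-4,"yaw":0,"claw":5}
    - {"tx":0,"ty":0,"tz":0,"yaw":0,"claw":5}
    - {"tx":0,"ty":0,"tz":0,"yaw":0,"claw":5}
  newtons: 60

```text
time_s: 1.65
position: [0.4204, -0.2999, 0.1311]
tool_rot: [[-0.193, 0.981, -0.0], [0.981, 0.193, 0.0], [0.0, -0.0, -1.0]]
ft_force: [0.8, -0.7, 0.8]
grip_width: 0.0501
gripper_force: 0.0
```

Run:
```python
from h import *
s=env.observe(); print(s['time_s'],s['position'],s['tool_rot'][:,1],s['grip_width'])
im,d=env.get_image('wrist'); cv2.imwrite('pics/w2.png',im[...,::-1])
```

```text
1.65 [ 0.42036116 -0.29986426  0.13106372] [ 9.81276592e-01  1.92603846e-01 -9.59391108e-05] 0.05010934428831082
```

View pics/w2.png

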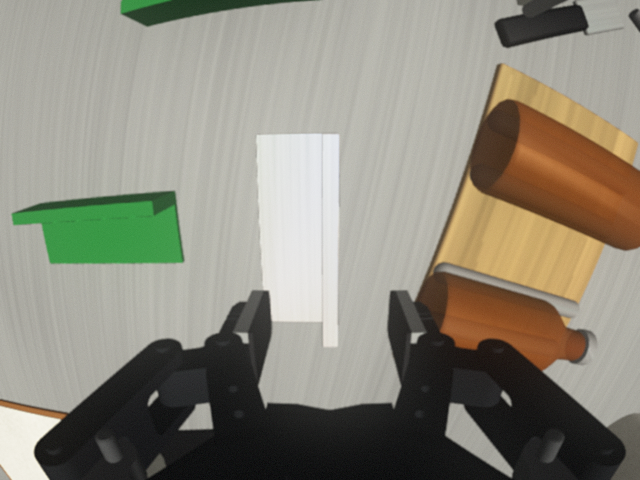

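The wrist view shows the white L-section with its flange at u≈330, centred between the jaws (264 to 392) and parallel to the pads. The bottles and the green angles are clear. I'll descend and grip.

Emit:
servo_tool:
  steps:
    - {"tx":0,"ty":0.1,"tz":-3,"yaw":0,"claw":5}
    - {"tx":0,"ty":0,"tz":-3,"yaw":0,"claw":5}
    - {"tx":0,"ty":0,"tz":-2,"yaw":0,"claw":5}
    - {"tx":0,"ty":0,"tz":-1.5,"yaw":0,"claw":5}
    - {"tx":0,"ty":0,"tz":0,"yaw":0,"claw":5}
    - {"tx":0,"ty":0,"tz":0,"yaw":0,"claw":0.5}
    - {"tx":0,"ty":0,"tz":0,"yaw":0,"claw":0.5}
    - {"tx":0,"ty":0,"tz":0,"yaw":0,"claw":0.5}
    - {"tx":0,"ty":0,"tz":0,"yaw":0,"claw":0.5}
    - {"tx":0,"ty":0,"tz":0,"yaw":0,"claw":0.5}
    - {"tx":0,"ty":0,"tz":0,"yaw":0,"claw":0.5}
    - {"tx":0,"ty":0,"tz":1,"yaw":0,"claw":0.5}
    - {"tx":0,"ty":0,"tz":3,"yaw":0,"claw":0.5}
    - {"tx":0,"ty":0,"tz":4,"yaw":0,"claw":0.5}
    - {"tx":0,"ty":0,"tz":4,"yaw":0,"claw":0.5}
    - {"tx":0,"ty":0,"tz":4,"yaw":0,"claw":0.5}
    - {"tx":0,"ty":0,"tz":3.5,"yaw":0,"claw":0.5}
    - {"tx":0,"ty":0,"tz":2,"yaw":0,"claw":0.5}
    - {"tx":0,"ty":0,"tz":0,"yaw":0,"claw":0.5}
  newtons: 80

```text
time_s: 3.6
position: [0.4206, -0.2989, 0.2536]
tool_rot: [[-0.193, 0.981, 0.004], [0.981, 0.193, -0.005], [-0.005, 0.003, -1.0]]
ft_force: [-0.0, -0.0, -2.7]
grip_width: 0.0081
gripper_force: 78.4
```

Emit:
servo_tool:
  steps:
    - {"tx":0.73,"ty":3.9,"tz":0,"yaw":-0.94,"claw":0.5}
    - {"tx":0.73,"ty":3.9,"tz":0,"yaw":-0.94,"claw":0.5}
    - {"tx":0.73,"ty":3.9,"tz":0,"yaw":-0.94,"claw":0.5}
    - {"tx":0.73,"ty":3.9,"tz":0,"yaw":-0.94,"claw":0.5}
    - {"tx":0.73,"ty":3.9,"tz":0,"yaw":-0.94,"claw":0.5}
    - {"tx":0.73,"ty":3.9,"tz":0,"yaw":-0.94,"claw":0.5}
    - {"tx":0.73,"ty":3.9,"tz":0,"yaw":-0.94,"claw":0.5}
    - {"tx":0.73,"ty":3.9,"tz":0,"yaw":-0.94,"claw":0.5}
    - {"tx":0.73,"ty":3.9,"tz":0,"yaw":-0.94,"claw":0.5}
    - {"tx":0.73,"ty":3.9,"tz":0,"yaw":-0.94,"claw":0.5}
    - {"tx":0,"ty":0,"tz":0,"yaw":0,"claw":0.5}
    - {"tx":0,"ty":0,"tz":0,"yaw":0,"claw":0.5}

```text
time_s: 4.8
position: [0.4925, 0.092, 0.2492]
tool_rot: [[-0.032, 0.999, -0.002], [0.999, 0.032, -0.0], [-0.0, -0.002, -1.0]]
ft_force: [-0.5, -0.3, -1.8]
grip_width: 0.0083
gripper_force: 78.4
```

Run:
```python
from h import *
s=env.observe(); print(s['time_s'],s['position'],s['tool_rot'][:,1],s['ft_force'])
m=env.camera_model('wrist'); im,d=env.get_image('wrist'); cv2.imwrite('pics/w3.png',im[...,::-1])
f=240/np.tan(np.radians(m['fovy']/2)); v,u=np.mgrid[0:480,0:640]; x=u-m['cx'];y=v-m['cy'];r=np.hypot(x,y)+1e-9;t=np.tan(np.minimum(r/f,1.5))/r
P=(np.stack([x*t*d,y*t*d,d,np.ones_like(d)],-1)@np.array(m['T']).T)[...,:3]
np.savez('w3.npz',P=P,im=im,d=d)
a=np.radians(1.75);O=np.array([.563,.2188]);X=np.array([-np.sin(a),np.cos(a)]);Y=-np.array([np.cos(a),np.sin(a)])
L=np.stack([(P[...,:2]-O)@X,(P[...,:2]-O)@Y,P[...,2]],-1)*1000
# top-view height map in labeller frame: profile of z along y for strips of x
for x0 in (-60,-20,20,60):
    k=(abs(L[...,0]-x0)<8)&(d>0); q=L[k]; print('x',x0,[ (yy,int(np.median(q[abs(q[:,1]-yy)<1][:,2])) ) for yy in range(116,136,2) if (abs(q[:,1]-yy)<1).any()])
for y0 in (-60,-20,20):
    k=(abs(L[...,1]-y0)<8)&(d>0)&(L[...,2]>38)&(L[...,2]<50); q=L[k]
    for s0 in (-20,20):
        w=q[abs(q[:,0]-s0)<13]; print('roller',y0,s0,len(w),w[:,0].mean() if len(w) else None)
k=(d>0)&(L[...,2]>140)&(L[...,2]<220)&(abs(L[...,1]-55)<40)&(L[...,0]>90); q=L[k];print('lever',len(q),np.percentile(q,[2,50,98],axis=0) if len(q) else 0)
```

```text
4.8 [0.49251368 0.0920196  0.2491561 ] [ 0.99949258  0.03176054 -0.00241768] [-0.53808376 -0.28043156 -1.84775686]
x -60 [(116, 216), (118, 217), (120, 216), (122, 217), (124, 216), (126, 19), (128, 19), (130, 25), (132, 32), (134, 33)]
x -20 [(116, 19), (118, 19), (120, 19), (122, 19), (124, 19), (126, 20), (128, 19), (130, 22), (132, 33), (134, 33)]
x 20 [(116, 19), (118, 19), (120, 19), (122, 19), (124, 19), (126, 19), (128, 19), (130, 23), (132, 33), (134, 32)]
x 60 [(116, 19), (118, 19), (120, 19), (122, 19), (124, 19), (126, 19), (128, 19), (130, 23), (132, 33), (134, 33)]
roller -60 -20 310 -20.163008040312643
roller -60 20 298 19.45193751380528
roller -20 -20 339 -20.241039886924483
roller -20 20 326 19.340991499550658
roller 20 -20 356 -20.051942339491383
roller 20 20 351 19.449971919366238
lever 0 0
```

View pics/w3.png

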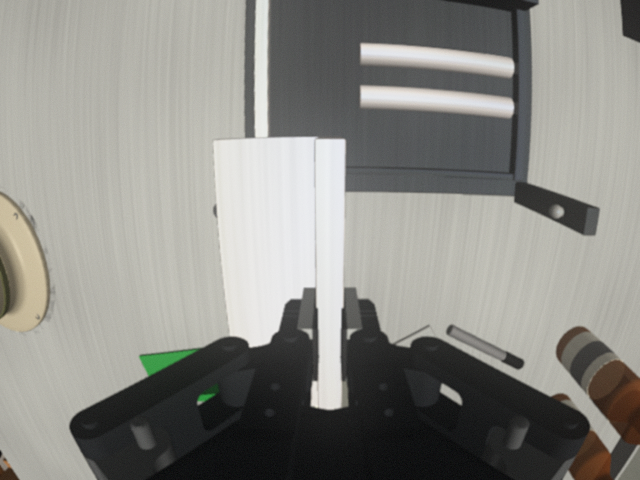

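The wrist view shows the held straightedge, its flange at u≈330. The fence strip is at (260,60), the rollers at (435,55) and (435,98), and the catch post at (570,210). The fence's inner face measures about 5 mm nearer the robot than I first estimated. I'll lower with clearance.

Emit:
servo_tool:
  steps:
    - {"tx":0,"ty":3,"tz":0,"yaw":0,"claw":0.5}
    - {"tx":0,"ty":4,"tz":0,"yaw":0,"claw":0.5}
    - {"tx":-0.2,"ty":3.5,"tz":0,"yaw":0,"claw":0.5}
    - {"tx":0,"ty":2,"tz":0,"yaw":0,"claw":0.5}
    - {"tx":0,"ty":0,"tz":-3,"yaw":0,"claw":0.5}
    - {"tx":0,"ty":0,"tz":-4,"yaw":0,"claw":0.5}
    - {"tx":0,"ty":0,"tz":-4,"yaw":0,"claw":0.5}
    - {"tx":0,"ty":0,"tz":-4,"yaw":0,"claw":0.5}
    - {"tx":0,"ty":0,"tz":-2.5,"yaw":0,"claw":0.5}
    - {"tx":0,"ty":0,"tz":-1,"yaw":0,"claw":0.5}
    - {"tx":0,"ty":0,"tz":0,"yaw":0,"claw":0.5}
    - {"tx":0,"ty":0,"tz":0,"yaw":0,"claw":0.5}

```text
time_s: 6.05
position: [0.4919, 0.2161, 0.0664]
tool_rot: [[-0.029, 1.0, 0.002], [1.0, 0.029, 0.0], [0.0, 0.002, -1.0]]
ft_force: [0.4, -0.6, -0.9]
grip_width: 0.0083
gripper_force: 78.4
```

Emit:
servo_tool:
  steps:
    - {"tx":-0.1,"ty":0,"tz":-0.4,"yaw":0,"claw":0.5}
    - {"tx":0,"ty":0,"tz":-0.3,"yaw":0,"claw":0.5}
    - {"tx":0,"ty":0,"tz":-0.2,"yaw":0,"claw":0.5}
    - {"tx":0,"ty":0,"tz":-0.1,"yaw":0,"claw":0.5}
    - {"tx":0,"ty":0,"tz":0,"yaw":0,"claw":0.5}
    - {"tx":0,"ty":0,"tz":0,"yaw":0,"claw":0.5}

```text
time_s: 6.65
position: [0.4903, 0.2165, 0.0568]
tool_rot: [[-0.03, 1.0, 0.001], [1.0, 0.03, 0.0], [-0.0, 0.001, -1.0]]
ft_force: [-4.9, -1.4, 12.3]
grip_width: 0.0082
gripper_force: 80.6
```

Emit:
servo_tool:
  steps:
    - {"tx":-0.1,"ty":0,"tz":0.05,"yaw":0,"claw":0.5}
    - {"tx":-0.1,"ty":0,"tz":0,"yaw":0,"claw":0.5}
    - {"tx":-0.1,"ty":0,"tz":0,"yaw":0,"claw":0.5}
    - {"tx":-0.1,"ty":0,"tz":0,"yaw":0,"claw":0.5}
    - {"tx":0,"ty":0,"tz":0,"yaw":0,"claw":0.5}

```text
time_s: 7.15
position: [0.4876, 0.2166, 0.0569]
tool_rot: [[-0.03, 1.0, 0.004], [1.0, 0.03, 0.001], [0.001, 0.004, -1.0]]
ft_force: [2.8, 0.3, 7.3]
grip_width: 0.0082
gripper_force: 79.8
```

Emit:
servo_tool:
  steps:
    - {"tx":-0.1,"ty":0,"tz":0.02,"yaw":0,"claw":0.5}
    - {"tx":-0.1,"ty":0,"tz":0,"yaw":0,"claw":0.5}
    - {"tx":-0.1,"ty":0,"tz":0,"yaw":0,"claw":0.5}
    - {"tx":0,"ty":0,"tz":0,"yaw":0,"claw":0.5}
    - {"tx":0,"ty":0,"tz":0,"yaw":0,"claw":0.5}

```text
time_s: 7.65
position: [0.4843, 0.2166, 0.0569]
tool_rot: [[-0.03, 1.0, 0.003], [1.0, 0.03, 0.001], [0.0, 0.004, -1.0]]
ft_force: [2.7, -0.5, 6.5]
grip_width: 0.0085
gripper_force: 79.7
```

Emit:
servo_tool:
  steps:
    - {"tx":-0.1,"ty":0,"tz":0,"yaw":0,"claw":0.5}
    - {"tx":-0.1,"ty":0,"tz":0,"yaw":0,"claw":0.5}
    - {"tx":-0.1,"ty":0,"tz":0,"yaw":0,"claw":0.5}
    - {"tx":0,"ty":0,"tz":0,"yaw":0,"claw":0.5}
    - {"tx":0,"ty":0,"tz":0,"yaw":0,"claw":0.5}

```text
time_s: 8.15
position: [0.4818, 0.2165, 0.0569]
tool_rot: [[-0.03, 1.0, 0.005], [1.0, 0.03, 0.001], [0.0, 0.005, -1.0]]
ft_force: [5.4, -0.5, 5.0]
grip_width: 0.0082
gripper_force: 79.5
```

Emit:
servo_tool:
  steps:
    - {"tx":-0.1,"ty":0,"tz":0,"yaw":0,"claw":0.5}
    - {"tx":-0.1,"ty":0,"tz":0,"yaw":0,"claw":0.5}
    - {"tx":0,"ty":0,"tz":0,"yaw":0,"claw":0.5}
    - {"tx":0,"ty":0,"tz":0,"yaw":0,"claw":0.5}

```text
time_s: 8.55
position: [0.4815, 0.2166, 0.0573]
tool_rot: [[-0.03, 1.0, 0.009], [1.0, 0.03, 0.001], [0.001, 0.009, -1.0]]
ft_force: [11.1, -1.4, 3.0]
grip_width: 0.0083
gripper_force: 79.4
```

Emit:
servo_tool:
  steps:
    - {"tx":0,"ty":0,"tz":0,"yaw":0,"claw":2.6}
    - {"tx":0,"ty":0,"tz":0,"yaw":0,"claw":2.6}
    - {"tx":0.1,"ty":0,"tz":0,"yaw":0,"claw":2.6}
    - {"tx":0,"ty":0,"tz":0,"yaw":0,"claw":2.6}
    - {"tx":0,"ty":0,"tz":1,"yaw":0,"claw":2.6}
    - {"tx":0,"ty":0,"tz":3,"yaw":0,"claw":2.6}
    - {"tx":0,"ty":-2,"tz":4,"yaw":0,"claw":2.6}
    - {"tx":0,"ty":-4,"tz":4,"yaw":0,"claw":2.6}
    - {"tx":0,"ty":-4,"tz":4,"yaw":0,"claw":2.6}
    - {"tx":0,"ty":0,"tz":0,"yaw":0,"claw":2.6}
    - {"tx":0,"ty":0,"tz":0,"yaw":0,"claw":2.6}

```text
time_s: 9.65
position: [0.4791, 0.1253, 0.2077]
tool_rot: [[-0.028, 1.0, 0.002], [1.0, 0.028, 0.0], [0.0, 0.002, -1.0]]
ft_force: [-0.1, -0.2, 0.0]
grip_width: 0.0257
gripper_force: 0.0
```

```bash
cat >> h.py <<'E'
def wcloud():
    m=env.camera_model('wrist'); im,d=env.get_image('wrist')
    f=240/np.tan(np.radians(m['fovy']/2)); v,u=np.mgrid[0:480,0:640]; x=u-m['cx'];y=v-m['cy'];r=np.hypot(x,y)+1e-9;t=np.tan(np.minimum(r/f,1.5))/r
    return im,d,(np.stack([x*t*d,y*t*d,d,np.ones_like(d)],-1)@np.array(m['T']).T)[...,:3]
a=np.radians(1.75);O=np.array([.5566,.2188]);X=np.array([-np.sin(a),np.cos(a)]);Y=-np.array([np.cos(a),np.sin(a)])
def lab(P): return np.stack([(P[...,:2]-O)@X,(P[...,:2]-O)@Y,P[...,2]],-1)*1000
E
python3 - <<'E'
from h import *
s=env.observe(); print(s['time_s'],s['position'])
im,d,P=wcloud(); L=lab(P); cv2.imwrite('pics/w4.png',im[...,::-1])
for x0 in (-50,-20,20,50):
    k=(abs(L[...,0]-x0)<8)&(d>0); q=L[k]; print('x',x0,[ (yy,int(np.median(q[abs(q[:,1]-yy)<1][:,2])) ) for yy in list(range(62,86,2))+list(range(112,132,2)) if (abs(q[:,1]-yy)<1).any()])
k=(d>0)&(abs(L[...,1]-75)<4)&(abs(L[...,2]-60)<6); q=L[k]; print('flange x ext',q[:,0].min(),q[:,0].max(),'fit slope',np.polyfit(q[:,0],q[:,1],1))
k=(d>0)&(abs(L[...,0])<40)&(L[...,2]>38)&(L[...,2]<50)&(L[...,1]<62); q=L[k]; print('roller y',np.percentile(q[:,1],[.5,99.5]), [q[abs(q[:,0]-c)<12][:,0].mean() for c in (-20,20)])
k=(d>0)&(L[...,2]>140)&(abs(L[...,1]-55)<40)&(L[...,0]>90); q=L[k]; print('lever',len(q))
E
```

```text
9.65 [0.47906467 0.12531825 0.20766655]
x -50 [(62, 19), (64, 19), (66, 19), (68, 19), (70, 59), (72, 59), (74, 59), (76, 59), (78, 59), (80, 24), (82, 24), (84, 24), (112, 24), (114, 24), (116, 24), (118, 24), (120, 24), (122, 24), (124, 27), (126, 33), (128, 33), (130, 33)]
x -20 [(62, 19), (64, 19), (66, 19), (68, 19), (70, 59), (72, 59), (74, 59), (76, 59), (78, 59), (80, 24), (82, 24), (84, 24), (112, 24), (114, 24), (116, 24), (118, 24), (120, 24), (122, 24), (124, 27), (126, 33), (128, 33), (130, 33)]
x 20 [(62, 19), (64, 19), (66, 19), (68, 19), (70, 59), (72, 59), (74, 59), (76, 59), (78, 59), (80, 24), (82, 24), (84, 24), (112, 24), (114, 24), (116, 24), (118, 24), (120, 24), (122, 24), (124, 27), (126, 33), (128, 33), (130, 33)]
x 50 [(62, 19), (64, 19), (66, 19), (68, 19), (70, 59), (72, 59), (74, 59), (76, 59), (78, 59), (80, 24), (82, 24), (84, 24), (112, 24), (114, 24), (116, 24), (118, 24), (120, 24), (122, 24), (124, 26), (126, 33), (128, 33), (130, 33)]
flange x ext -265.97572747558 71.35345708313328 fit slope [2.09084705e-04 7.51856741e+01]
roller y [-105.5803409    40.93085472] [np.float64(-20.00773614542738), np.float64(19.447110753922832)]
lever 0
```

View pics/w4.png

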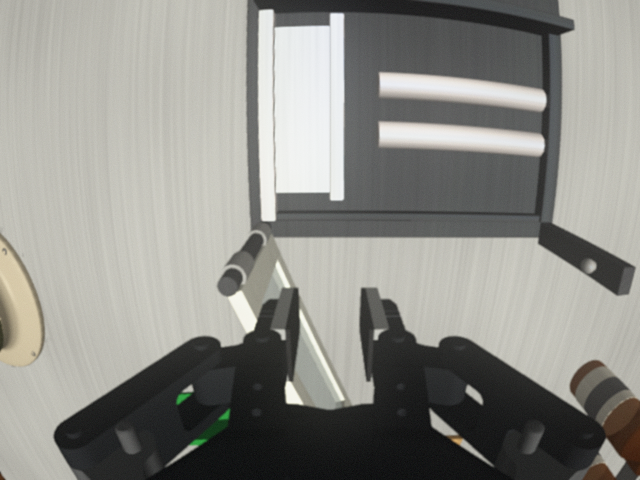

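The wrist view shows the straightedge seated: the blade's free edge is against the fence at u≈273 along its whole length, and the flange is at u≈337. By depth it is flat and parallel (slope 0.0002). Next I'll move over the short bottle and measure it from near.

Emit:
servo_tool:
  steps:
    - {"tx":0.58,"ty":-3.8,"tz":0.3,"yaw":6.93,"claw":8.5}
    - {"tx":0.58,"ty":-3.8,"tz":0.3,"yaw":6.93,"claw":8.5}
    - {"tx":0.58,"ty":-3.8,"tz":0.3,"yaw":6.93,"claw":8.5}
    - {"tx":0.58,"ty":-3.8,"tz":0.3,"yaw":6.93,"claw":8.5}
    - {"tx":0.58,"ty":-3.8,"tz":0,"yaw":6.93,"claw":8.5}
    - {"tx":0.58,"ty":-3.8,"tz":0,"yaw":6.93,"claw":8.5}
    - {"tx":0.58,"ty":-3.8,"tz":0,"yaw":6.93,"claw":8.5}
    - {"tx":0.58,"ty":-3.8,"tz":0,"yaw":6.93,"claw":8.5}
    - {"tx":0.58,"ty":-3.8,"tz":0,"yaw":6.93,"claw":8.5}
    - {"tx":0.58,"ty":-3.8,"tz":0,"yaw":6.93,"claw":8.5}
    - {"tx":0.58,"ty":-3.8,"tz":0,"yaw":6.93,"claw":8.5}
    - {"tx":0.58,"ty":-3.8,"tz":0,"yaw":6.93,"claw":8.5}
    - {"tx":0,"ty":0,"tz":0,"yaw":0,"claw":8.5}
    - {"tx":0,"ty":0,"tz":0,"yaw":0,"claw":8.5}
    - {"tx":0,"ty":0,"tz":0,"yaw":0,"claw":8.5}

```text
time_s: 11.2
position: [0.549, -0.3287, 0.218]
tool_rot: [[-0.996, 0.089, -0.001], [0.089, 0.996, 0.001], [0.001, 0.001, -1.0]]
ft_force: [-0.5, 1.0, 0.2]
grip_width: 0.0851
gripper_force: 0.0
```

Run:
```python
from h import *
s=env.observe(); print(s['time_s'],s['position'],s['q'])
y=s['tool_rot'][:,1]; print('tooly deg',np.degrees(np.arctan2(y[1],y[0])))
im,d,P=wcloud(); cv2.imwrite('pics/w5.png',im[...,::-1])
q=P[(d>0)&(P[...,2]>.05)&(P[...,2]<.09)&(abs(P[...,1]+.333)<.05)&(P[...,0]>.44)&(P[...,0]<.68)]
print(len(q),q[:,2].max(),cv2.minAreaRect((q[:,:2]*1000).astype(np.float32)))
for x in np.arange(.48,.60,.02):
    w=q[abs(q[:,0]-x)<.004]
    if len(w)>20: A=np.c_[2*w[:,1:],np.ones(len(w))]; c=np.linalg.lstsq(A,(w[:,1:]**2).sum(1),rcond=None)[0]; print(round(x,2),len(w),'circle y,z,r',c[0],c[1],np.sqrt(c[2]+c[0]**2+c[1]**2))
w=q[(q[:,2]>.064)]; print('base x',np.percentile(w[:,0],[.2,1,5]))
```

```text
11.2 [ 0.5490087  -0.32869804  0.21797822] [-4.14956227e+01  3.22827753e+01  6.17973055e+01  1.34464454e-02
  8.60286151e+01 -1.26410832e+02]
tooly deg 84.91421304256893
9958 0.07344242311772448 ((568.2908935546875, -333.55096435546875), (55.44779586791992, 155.3197784423828), 84.70453643798828)
0.5 758 circle y,z,r -0.3274222654945112 0.04240872599093368 0.02857221846780077
0.52 726 circle y,z,r -0.3293782749538214 0.042493861014768555 0.028535041122167856
0.54 679 circle y,z,r -0.3312797879680393 0.04250517233728458 0.028492692067079335
0.56 655 circle y,z,r -0.33315111488354837 0.042579259694411786 0.028439275959424633
0.58 596 circle y,z,r -0.3350331022971838 0.0424672297630964 0.02852622463877483
base x [0.49074775 0.49191485 0.49575223]
```

View pics/w5.png

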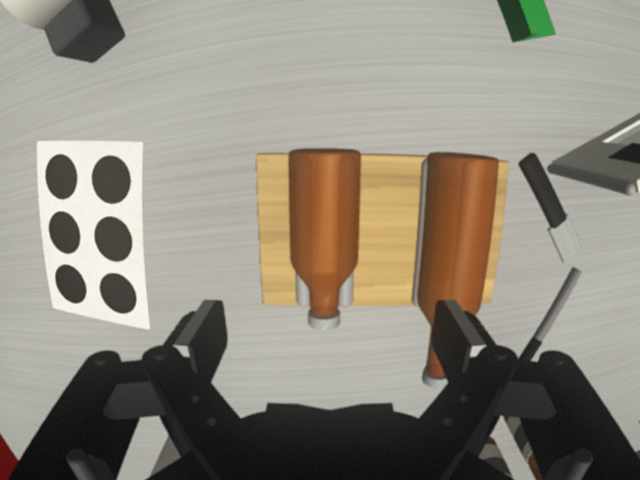

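The wrist view shows the short bottle at (325,210) with its base at the top (v≈150), and the long bottle at (460,220) well clear of the finger line. A circle fit gives the axis at y=-0.332 and z=0.043, and the base at x≈0.4905. I'll descend and grip.

Emit:
servo_tool:
  steps:
    - {"tx":0,"ty":-0.34,"tz":-3,"yaw":-0.35,"claw":8.5}
    - {"tx":0,"ty":0,"tz":-4,"yaw":0,"claw":8.5}
    - {"tx":0,"ty":0,"tz":-4,"yaw":0,"claw":8.5}
    - {"tx":0,"ty":0,"tz":-3.5,"yaw":0,"claw":8.5}
    - {"tx":0,"ty":0,"tz":-2.2,"yaw":0,"claw":8.5}
    - {"tx":0,"ty":0,"tz":0,"yaw":0,"claw":8.5}
    - {"tx":0,"ty":0,"tz":0,"yaw":0,"claw":5}
    - {"tx":0,"ty":0,"tz":0,"yaw":0,"claw":5}
    - {"tx":0,"ty":0,"tz":0,"yaw":0,"claw":5}
    - {"tx":0,"ty":0,"tz":0,"yaw":0,"claw":5}
    - {"tx":0,"ty":0,"tz":0,"yaw":0,"claw":5}
    - {"tx":0,"ty":0,"tz":0,"yaw":0,"claw":5}
  newtons: 60

```text
time_s: 12.45
position: [0.5496, -0.333, 0.0544]
tool_rot: [[-0.995, 0.095, 0.003], [0.095, 0.995, -0.001], [-0.003, -0.0, -1.0]]
ft_force: [-0.2, 6.6, 7.9]
grip_width: 0.0559
gripper_force: 63.7
```

Emit:
servo_tool:
  steps:
    - {"tx":0,"ty":0,"tz":0.5,"yaw":0,"claw":5}
    - {"tx":0,"ty":0,"tz":1,"yaw":0,"claw":5}
    - {"tx":0,"ty":0,"tz":2,"yaw":0,"claw":5}
    - {"tx":0,"ty":0,"tz":3,"yaw":0,"claw":5}
    - {"tx":0,"ty":0,"tz":0,"yaw":0,"claw":5}
    - {"tx":0,"ty":0,"tz":0,"yaw":0,"claw":5}

```text
time_s: 13.05
position: [0.5486, -0.3337, 0.1167]
tool_rot: [[-0.995, 0.096, 0.0], [0.096, 0.995, -0.0], [-0.0, -0.0, -1.0]]
ft_force: [-0.6, -0.1, -6.5]
grip_width: 0.0557
gripper_force: 65.2
```

Emit:
servo_tool:
  steps:
    - {"tx":0,"ty":0,"tz":4,"yaw":0,"claw":5}
    - {"tx":0,"ty":2,"tz":4,"yaw":0,"claw":5}
    - {"tx":0,"ty":3,"tz":3,"yaw":0.6,"claw":5}
    - {"tx":0,"ty":4,"tz":1,"yaw":0.6,"claw":5}
    - {"tx":0,"ty":4,"tz":0,"yaw":0.6,"claw":5}
    - {"tx":0,"ty":4,"tz":0,"yaw":0.6,"claw":5}
    - {"tx":0,"ty":4,"tz":0,"yaw":0.6,"claw":5}
    - {"tx":0,"ty":4,"tz":0,"yaw":0.6,"claw":5}
    - {"tx":0,"ty":4,"tz":0,"yaw":0.6,"claw":5}
    - {"tx":0,"ty":4,"tz":0,"yaw":0.6,"claw":5}
    - {"tx":0,"ty":4,"tz":0,"yaw":0.6,"claw":5}
    - {"tx":0.2,"ty":4,"tz":0,"yaw":0.6,"claw":5}
    - {"tx":0.2,"ty":4,"tz":0,"yaw":0.6,"claw":5}
    - {"tx":0.1,"ty":4,"tz":0,"yaw":0.6,"claw":5}
    - {"tx":0,"ty":3.5,"tz":0,"yaw":0,"claw":5}
    - {"tx":0,"ty":2.7,"tz":0,"yaw":0,"claw":5}
    - {"tx":0,"ty":0,"tz":0,"yaw":0,"claw":5}
    - {"tx":0,"ty":0,"tz":0,"yaw":0,"claw":5}
    - {"tx":0,"ty":0,"tz":0,"yaw":0,"claw":5}

```text
time_s: 14.95
position: [0.5536, 0.2174, 0.2357]
tool_rot: [[-1.0, -0.029, -0.002], [-0.029, 1.0, -0.001], [0.002, -0.001, -1.0]]
ft_force: [0.1, 0.7, -5.6]
grip_width: 0.0559
gripper_force: 67.9
```

Run:
```python
from h import *
s=env.observe(); print(s['time_s'],s['position'],s['q']); y=s['tool_rot'][:,1]; print('tooly deg',np.degrees(np.arctan2(y[1],y[0])))
im,d,P=wcloud(); L=lab(P); z=s['position'][2]
q=L[(d>0)&(abs(L[...,2]-(z*1000-11))<32)&(abs(L[...,0])<34)&(L[...,1]>10)&(L[...,1]<90)]
print(len(q),q[:,1].max())
for yy in range(20,80,10):
    w=q[abs(q[:,1]-yy)<3][:,[0,2]]
    if len(w)>30: A=np.c_[2*w,np.ones(len(w))]; c=np.linalg.lstsq(A,(w**2).sum(1),rcond=None)[0]; print(yy,len(w),c[:2],np.sqrt(c[2]+c[0]**2+c[1]**2))
w=q[q[:,2]>q[:,2].max()-10]; print('base lab y',np.percentile(w[:,1],[95,99,99.8]))
k=(d>0)&(abs(L[...,1]-75)<4)&(abs(L[...,2]-60)<6)&(abs(L[...,0])<75); f=L[k]; print('flange',np.percentile(f[:,1],[1,99]))
```

```text
14.95 [0.55363885 0.21740558 0.2357154 ] [ 1.00543900e+01  2.69723541e+01  6.82600463e+01 -2.15011934e-02
  8.48782952e+01 -8.16108829e+01]
tooly deg 91.66724773736624
26096 62.170781905180235
20 2282 [ -0.58128551 223.85924725] 28.379298361475765
30 2500 [ -0.55650407 223.88113944] 28.416459503164734
40 2740 [ -0.57456142 223.93324969] 28.400872010009824
50 2926 [ -0.51602114 224.02647405] 28.370906739583063
60 4328 [ -0.53310905 230.56805638] 20.714788528612523
base lab y [59.34102734 61.07060649 61.45865324]
flange [71.12123228 78.88456063]
```

Emit:
servo_tool:
  steps:
    - {"tx":0,"ty":0.05,"tz":-3,"yaw":0,"claw":5}
    - {"tx":0,"ty":0,"tz":-4,"yaw":0,"claw":5}
    - {"tx":0,"ty":0,"tz":-4,"yaw":0,"claw":5}
    - {"tx":0,"ty":0,"tz":-2.5,"yaw":0,"claw":5}
    - {"tx":0,"ty":0,"tz":-1.3,"yaw":0,"claw":5}
    - {"tx":0,"ty":0,"tz":-0.5,"yaw":0,"claw":5}
    - {"tx":0,"ty":0,"tz":0,"yaw":0,"claw":5}
    - {"tx":0,"ty":0,"tz":0,"yaw":0,"claw":5}

```text
time_s: 15.8
position: [0.5545, 0.2188, 0.0852]
tool_rot: [[-1.0, -0.03, 0.003], [-0.03, 1.0, 0.0], [-0.003, 0.0, -1.0]]
ft_force: [0.5, -0.4, -5.7]
grip_width: 0.0557
gripper_force: 67.9
```

Emit:
servo_tool:
  steps:
    - {"tx":-0.3,"ty":-0.1,"tz":0,"yaw":0,"claw":5}
    - {"tx":-0.3,"ty":0,"tz":-0.2,"yaw":0,"claw":5}
    - {"tx":-0.1,"ty":0,"tz":-0.2,"yaw":0,"claw":5}
    - {"tx":0,"ty":0,"tz":-0.1,"yaw":0,"claw":5}
    - {"tx":0,"ty":0,"tz":-0.1,"yaw":0,"claw":5}
    - {"tx":0,"ty":0,"tz":0,"yaw":0,"claw":5}
    - {"tx":0,"ty":0,"tz":0,"yaw":0,"claw":5}

```text
time_s: 16.5
position: [0.5463, 0.2179, 0.0791]
tool_rot: [[-1.0, -0.03, -0.0], [-0.03, 1.0, -0.0], [0.0, -0.0, -1.0]]
ft_force: [-6.3, -1.5, 8.4]
grip_width: 0.0556
gripper_force: 69.3
```

Emit:
servo_tool:
  steps:
    - {"tx":-0.1,"ty":0,"tz":0.05,"yaw":0,"claw":5}
    - {"tx":-0.1,"ty":0,"tz":0,"yaw":0,"claw":5}
    - {"tx":0,"ty":0,"tz":0,"yaw":0,"claw":5}
    - {"tx":0,"ty":0,"tz":0,"yaw":0,"claw":5}

```text
time_s: 16.9
position: [0.5461, 0.2179, 0.0791]
tool_rot: [[-1.0, -0.03, 0.004], [-0.03, 1.0, 0.001], [-0.004, 0.0, -1.0]]
ft_force: [4.2, -0.6, 4.3]
grip_width: 0.0555
gripper_force: 68.9
```

Emit:
servo_tool:
  steps:
    - {"tx":-0.1,"ty":0,"tz":0,"yaw":0,"claw":5}
    - {"tx":-0.1,"ty":0,"tz":0,"yaw":0,"claw":5}
    - {"tx":0,"ty":0,"tz":0,"yaw":0,"claw":5}
    - {"tx":0,"ty":0,"tz":0,"yaw":0,"claw":5}

```text
time_s: 17.3
position: [0.5459, 0.2179, 0.0792]
tool_rot: [[-1.0, -0.03, 0.008], [-0.029, 1.0, 0.001], [-0.008, 0.001, -1.0]]
ft_force: [13.0, 0.9, 1.4]
grip_width: 0.0559
gripper_force: 68.5
```

Emit:
servo_tool:
  steps:
    - {"tx":0.1,"ty":0,"tz":0,"yaw":0,"claw":5}
    - {"tx":0,"ty":0,"tz":0,"yaw":0,"claw":8.5}
    - {"tx":0,"ty":0,"tz":0,"yaw":0,"claw":8.5}
    - {"tx":0,"ty":0,"tz":0,"yaw":0,"claw":8.5}
    - {"tx":0,"ty":0,"tz":1,"yaw":0,"claw":8.5}
    - {"tx":0,"ty":0,"tz":3,"yaw":0,"claw":8.5}
    - {"tx":0,"ty":0,"tz":4,"yaw":0,"claw":8.5}
    - {"tx":0,"ty":0,"tz":4,"yaw":0,"claw":8.5}
    - {"tx":0,"ty":0,"tz":4,"yaw":0,"claw":8.5}
    - {"tx":0,"ty":0,"tz":0,"yaw":0,"claw":8.5}
    - {"tx":0,"ty":0,"tz":0,"yaw":0,"claw":8.5}

```text
time_s: 18.4
position: [0.5435, 0.2179, 0.2392]
tool_rot: [[-1.0, -0.03, 0.001], [-0.03, 1.0, 0.0], [-0.001, 0.0, -1.0]]
ft_force: [0.1, 0.4, -1.3]
grip_width: 0.0849
gripper_force: 0.0
```

Run:
```python
from h import *
s=env.observe(); print(s['time_s'],s['position'],s['q'])
im,d,P=wcloud(); L=lab(P); cv2.imwrite('pics/w6.png',im[...,::-1])
q=L[(d>0)&(L[...,2]>62)&(L[...,2]<110)&(abs(L[...,0])<34)&(L[...,1]>-40)&(L[...,1]<90)]
for yy in range(-20,70,20):
    w=q[abs(q[:,1]-yy)<3][:,[0,2]]
    if len(w)>30: A=np.c_[2*w,np.ones(len(w))]; c=np.linalg.lstsq(A,(w**2).sum(1),rcond=None)[0]; print(yy,len(w),c[:2],np.sqrt(c[2]+c[0]**2+c[1]**2))
w=q[q[:,2]>80]; print('base lab y',np.percentile(w[:,1],[95,99,99.8]))
k=(d>0)&(abs(L[...,1]-75)<7)&(abs(L[...,2]-60)<4)&(abs(L[...,0])<75); f=L[k]; print('flange',np.percentile(f[:,1],[1,99]),np.polyfit(f[:,0],f[:,1],1))
# door and lever from top & scene
for n in('top','scene'):
    im,d,P,m=cloud(n); L=lab(P); np.savez(n+'2.npz',im=im,P=P,d=d)
    q=L[(d>0)&(L[...,2]>130)&(L[...,2]<210)&(L[...,0]>90)&(L[...,0]<200)&(abs(L[...,1]-55)<40)]; print(n,'lever',len(q),np.percentile(q,[3,50,97],axis=0).round() if len(q) else '')
    q=P[(d>0)&(P[...,2]>.12)&(P[...,2]<.15)&(P[...,0]>.40)&(P[...,0]<.56)&(P[...,1]<.11)&(P[...,1]>-.16)]; print(n,'door',len(q),cv2.minAreaRect((q[:,:2]*1000).astype(np.float32)))
```

```text
18.4 [0.54352983 0.21787842 0.23920543] [ 1.02671609e+01  2.58147204e+01  6.96426465e+01  2.84706866e-03
  8.44561934e+01 -8.14572547e+01]
-20 481 [1.78619531e-02 6.69383023e+01] 28.59357881823906
0 521 [ 0.09405418 67.16087968] 28.414807356945037
20 543 [ 0.10006174 66.99569842] 28.53547133733868
40 578 [ 0.09878655 67.08172027] 28.52462002114703
60 583 [ 0.12654156 67.22222927] 28.385338002388913
base lab y [65.27154722 68.91898709 69.17294224]
flange [69.15868307 79.4213135 ] [2.38849099e-04 7.43073827e+01]
top lever 0 
top door 633 ((471.2896728515625, -3.1152572631835938), (12.286392211914062, 248.80335998535156), 23.156957626342773)
scene lever 406 [[109.  39. 131.]
 [130.  49. 162.]
 [156.  65. 193.]]
scene door 1342 ((472.7799377441406, -4.101448059082031), (17.35015106201172, 247.59556579589844), 22.378881454467773)
```

View pics/w6.png

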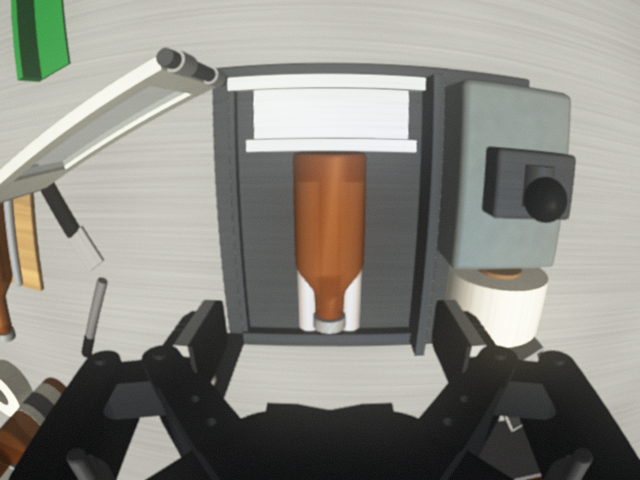

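The wrist view shows the bottle at (330,240) with its base against the flange (v≈152). The straightedge is flush with the fence, and the lever ball is at (545,198). By depth the bottle axis is at x=0.1 and z=67 mm, and the base is on the flange. Now the door.

Emit:
servo_tool:
  steps:
    - {"tx":-1.22,"ty":-3.87,"tz":0,"yaw":0,"claw":0}
    - {"tx":-1.22,"ty":-3.87,"tz":0,"yaw":0,"claw":0}
    - {"tx":-1.22,"ty":-3.87,"tz":0,"yaw":0,"claw":0}
    - {"tx":-1.22,"ty":-3.87,"tz":0,"yaw":0,"claw":0}
    - {"tx":-1.22,"ty":-3.87,"tz":0,"yaw":0,"claw":0}
    - {"tx":-1.22,"ty":-3.87,"tz":0,"yaw":0,"claw":0}
    - {"tx":-1.22,"ty":-3.87,"tz":0,"yaw":0,"claw":0}
    - {"tx":-1.22,"ty":-3.87,"tz":0,"yaw":0,"claw":0}
    - {"tx":0,"ty":0,"tz":0,"yaw":0,"claw":0}
    - {"tx":0,"ty":0,"tz":-4,"yaw":0,"claw":0}
    - {"tx":0,"ty":0,"tz":-4,"yaw":0,"claw":0}
    - {"tx":0,"ty":0,"tz":-4,"yaw":0,"claw":0}
    - {"tx":0,"ty":0,"tz":0,"yaw":0,"claw":0}
    - {"tx":0,"ty":0,"tz":0,"yaw":0,"claw":0}

```text
time_s: 19.95
position: [0.4464, -0.0914, 0.1186]
tool_rot: [[-1.0, -0.03, -0.001], [-0.03, 1.0, 0.001], [0.001, 0.001, -1.0]]
ft_force: [0.6, 1.2, 0.2]
grip_width: -0.0004
gripper_force: 0.0
```

Run:
```python
from h import *
s=env.observe(); p=s['position']; print(s['time_s'],p,s['ft_force'])
H=np.array([.4227,.1147]); prev=p[:2]
for i,phi in enumerate(list(np.arange(-66,-2,4))+[-2]):
    t=np.radians(phi); c=H+.2*np.array([np.cos(t),np.sin(t)])+.03*np.array([np.sin(t),-np.cos(t)])
    print(phi,c.round(4),((c-prev)*100).round(2)); prev=c
```

```text
19.95 [ 0.44635196 -0.09142442  0.11857246] [0.64478882 1.20589331 0.23331615]
-66 [ 0.4766 -0.0802] [3.03 1.12]
-62 [ 0.4901 -0.076 ] [1.35 0.42]
-58 [ 0.5032 -0.0708] [1.31 0.52]
-54 [ 0.516  -0.0647] [1.27 0.61]
-50 [ 0.5283 -0.0578] [1.23 0.69]
-46 [ 0.5401 -0.05  ] [1.18 0.78]
-42 [ 0.5513 -0.0414] [1.12 0.86]
-38 [ 0.5618 -0.0321] [1.06 0.93]
-34 [ 0.5717 -0.022 ] [0.99 1.01]
-30 [ 0.5809 -0.0113] [0.92 1.07]
-26 [5.893e-01 1.000e-04] [0.84 1.13]
-22 [0.5969 0.012 ] [0.76 1.19]
-18 [0.6036 0.0244] [0.67 1.24]
-14 [0.6095 0.0372] [0.59 1.28]
-10 [0.6145 0.0504] [0.5  1.32]
-6 [0.6185 0.064 ] [0.4  1.35]
-2 [0.6215 0.0777] [0.31 1.38]
```

Emit:
servo_tool:
  steps:
    - {"tx":1.0,"ty":0.37,"tz":0,"yaw":0,"claw":0}
    - {"tx":1.0,"ty":0.37,"tz":0,"yaw":0,"claw":0}
    - {"tx":1.0,"ty":0.37,"tz":0,"yaw":0,"claw":0}
    - {"tx":1.35,"ty":0.42,"tz":0,"yaw":0,"claw":0}
    - {"tx":1.31,"ty":0.52,"tz":0,"yaw":0,"claw":0}
    - {"tx":1.27,"ty":0.61,"tz":0,"yaw":0,"claw":0}
    - {"tx":1.23,"ty":0.69,"tz":0,"yaw":0,"claw":0}
    - {"tx":1.18,"ty":0.78,"tz":0,"yaw":0,"claw":0}
    - {"tx":1.12,"ty":0.86,"tz":0,"yaw":0,"claw":0}
    - {"tx":1.06,"ty":0.93,"tz":0,"yaw":0,"claw":0}
    - {"tx":0.99,"ty":1.01,"tz":0,"yaw":0,"claw":0}
    - {"tx":0.92,"ty":1.07,"tz":0,"yaw":0,"claw":0}

```text
time_s: 21.15
position: [0.5812, -0.0108, 0.1184]
tool_rot: [[-1.0, -0.03, 0.0], [-0.03, 1.0, -0.0], [-0.0, -0.0, -1.0]]
ft_force: [-1.3, 0.0, 2.4]
grip_width: 0.0001
gripper_force: 0.9
```

Emit:
servo_tool:
  steps:
    - {"tx":0.84,"ty":1.13,"tz":0,"yaw":0,"claw":0}
    - {"tx":0.76,"ty":1.19,"tz":0,"yaw":0,"claw":0}
    - {"tx":0.67,"ty":1.24,"tz":0,"yaw":0,"claw":0}
    - {"tx":0.59,"ty":1.28,"tz":0,"yaw":0,"claw":0}
    - {"tx":0.5,"ty":1.32,"tz":0,"yaw":0,"claw":0}
    - {"tx":0.4,"ty":1.0,"tz":0,"yaw":0,"claw":0}
    - {"tx":0.1,"ty":0.5,"tz":0,"yaw":0,"claw":0}
    - {"tx":0.1,"ty":0.5,"tz":0,"yaw":0,"claw":0}
    - {"tx":0,"ty":0,"tz":0,"yaw":0,"claw":0}

```text
time_s: 22.05
position: [0.6202, 0.0703, 0.1183]
tool_rot: [[-1.0, -0.03, 0.001], [-0.03, 1.0, 0.0], [-0.001, 0.0, -1.0]]
ft_force: [-0.0, -0.6, 1.6]
grip_width: -0.0001
gripper_force: 0.2
```

Emit:
servo_tool:
  steps:
    - {"tx":0,"ty":0.4,"tz":0,"yaw":0,"claw":0}
    - {"tx":0,"ty":0.4,"tz":0,"yaw":0,"claw":0}
    - {"tx":0,"ty":0.3,"tz":0,"yaw":0,"claw":0}
    - {"tx":0,"ty":0.2,"tz":0,"yaw":0,"claw":0}
    - {"tx":0,"ty":0,"tz":0,"yaw":0,"claw":0}

```text
time_s: 22.55
position: [0.6204, 0.0814, 0.1188]
tool_rot: [[-1.0, -0.029, 0.001], [-0.029, 1.0, -0.003], [-0.001, -0.003, -1.0]]
ft_force: [-0.5, -6.8, 6.2]
grip_width: -0.0002
gripper_force: 4.0
```

Contact with the catch is building, so I'll push on.

Emit:
servo_tool:
  steps:
    - {"tx":0,"ty":0.2,"tz":0,"yaw":0,"claw":0}
    - {"tx":0,"ty":0.2,"tz":0,"yaw":0,"claw":0}
    - {"tx":0,"ty":0.2,"tz":0,"yaw":0,"claw":0}
    - {"tx":0,"ty":0.2,"tz":0,"yaw":0,"claw":0}
    - {"tx":0,"ty":0.2,"tz":0,"yaw":0,"claw":0}
    - {"tx":0,"ty":0,"tz":0,"yaw":0,"claw":0}

```text
time_s: 23.15
position: [0.6206, 0.0907, 0.119]
tool_rot: [[-1.0, -0.029, 0.002], [-0.029, 1.0, -0.004], [-0.001, -0.004, -1.0]]
ft_force: [-1.7, -13.8, 7.8]
grip_width: -0.0001
gripper_force: 6.5
```

Emit:
servo_tool:
  steps:
    - {"tx":0,"ty":0.1,"tz":0,"yaw":0,"claw":0}
    - {"tx":0,"ty":0.1,"tz":0,"yaw":0,"claw":0}
    - {"tx":0,"ty":0,"tz":0,"yaw":0,"claw":0}
    - {"tx":0,"ty":0,"tz":0,"yaw":0,"claw":0}

```text
time_s: 23.55
position: [0.6208, 0.0915, 0.1194]
tool_rot: [[-1.0, -0.028, 0.002], [-0.028, 1.0, -0.006], [-0.002, -0.006, -1.0]]
ft_force: [-1.8, -19.0, 8.9]
grip_width: 0.0001
gripper_force: 8.7
```

The door stopped hard at 19 N, so it should be seated. I'll back off, rise, check it, and go to the lever.

Emit:
servo_tool:
  steps:
    - {"tx":0,"ty":-1,"tz":0,"yaw":0,"claw":0}
    - {"tx":0,"ty":-3,"tz":0,"yaw":0,"claw":0}
    - {"tx":0,"ty":-1,"tz":4,"yaw":0,"claw":0}
    - {"tx":0,"ty":0,"tz":4,"yaw":0,"claw":0}
    - {"tx":0,"ty":0,"tz":4,"yaw":0,"claw":0}
    - {"tx":-1,"ty":2,"tz":4,"yaw":0,"claw":0}
    - {"tx":-1.8,"ty":3.8,"tz":1,"yaw":0,"claw":0}
    - {"tx":-1.8,"ty":3.8,"tz":0,"yaw":0,"claw":0}
    - {"tx":-1.8,"ty":3.8,"tz":0,"yaw":0,"claw":0}
    - {"tx":-1.8,"ty":3.8,"tz":0,"yaw":0,"claw":0}
    - {"tx":-1.8,"ty":3.8,"tz":0,"yaw":0,"claw":0}
    - {"tx":-1.8,"ty":3.8,"tz":0,"yaw":0,"claw":0}
    - {"tx":0,"ty":0,"tz":0,"yaw":0,"claw":0}
    - {"tx":0,"ty":0,"tz":0,"yaw":0,"claw":0}

```text
time_s: 24.95
position: [0.5013, 0.2936, 0.2877]
tool_rot: [[-0.999, -0.032, -0.001], [-0.032, 0.999, -0.0], [0.001, -0.0, -1.0]]
ft_force: [0.9, -1.1, -0.1]
grip_width: 0.0001
gripper_force: 0.0
```

Run:
```python
from h import *
s=env.observe(); print(s['time_s'],s['position'])
im,d,P=wcloud(); L=lab(P)
q=L[(d>0)&(L[...,2]>158)&(L[...,2]<205)&(L[...,0]>95)&(L[...,0]<195)&(abs(L[...,1]-55)<30)]; print('wrist lever',len(q),np.percentile(q,[2,50,98],axis=0).round() if len(q) else '')
im,d,P,m=cloud('scene'); L=lab(P); cv2.imwrite('pics/s3.png',im[...,::-1])
q=L[(d>0)&(L[...,2]>158)&(L[...,2]<205)&(L[...,0]>95)&(L[...,0]<195)&(abs(L[...,1]-55)<30)]; print('scene lever',len(q),np.percentile(q,[2,50,98],axis=0).round() if len(q) else '')
q=L[(d>0)&(L[...,2]>127)&(L[...,2]<142)&(L[...,0]<-80)&(L[...,0]>-140)&(L[...,1]>-105)&(L[...,1]<120)]; print('scene door',len(q),np.polyfit(q[:,1],q[:,0],1))
```

```text
24.95 [0.50134511 0.2935997  0.28766821]
wrist lever 1211 [[109.  45. 179.]
 [120.  57. 189.]
 [132.  67. 193.]]
scene lever 216 [[108.  41. 159.]
 [121.  48. 184.]
 [132.  57. 193.]]
scene door 229 [ 3.40728340e-04 -9.74410114e+01]
```

View pics/s3.png

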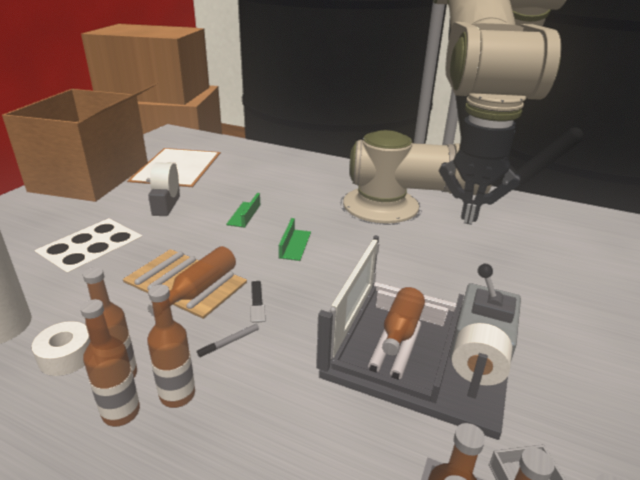

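The scene view shows the door shut between its posts (slope 0.0003), with the lever ball at (485,270) still leaning to the tray. The marker and opener are where they were. I'll lower beside the ball and push.

Emit:
servo_tool:
  steps:
    - {"tx":0,"ty":0,"tz":-4,"yaw":0,"claw":0}
    - {"tx":0,"ty":0,"tz":-4,"yaw":0,"claw":0}
    - {"tx":0,"ty":0,"tz":-2.8,"yaw":0,"claw":0}
    - {"tx":0,"ty":0,"tz":0,"yaw":0,"claw":0}
    - {"tx":0,"ty":1,"tz":0,"yaw":0,"claw":0}
    - {"tx":-0.05,"ty":1,"tz":0,"yaw":0,"claw":0}
    - {"tx":0,"ty":1,"tz":0,"yaw":0,"claw":0}
    - {"tx":-0.05,"ty":1,"tz":0,"yaw":0,"claw":0}
    - {"tx":0,"ty":1,"tz":0,"yaw":0,"claw":0}
    - {"tx":-0.05,"ty":1,"tz":0,"yaw":0,"claw":0}
    - {"tx":0,"ty":0.6,"tz":0,"yaw":0,"claw":0}
    - {"tx":0,"ty":0,"tz":0,"yaw":0,"claw":0}

```text
time_s: 26.25
position: [0.5003, 0.3597, 0.1799]
tool_rot: [[-1.0, -0.031, -0.0], [-0.031, 1.0, 0.0], [0.0, 0.0, -1.0]]
ft_force: [-0.1, -0.5, 0.5]
grip_width: -0.0
gripper_force: 0.0
```

Emit:
servo_tool:
  steps:
    - {"tx":0,"ty":0.4,"tz":0,"yaw":0,"claw":0}
    - {"tx":-0.05,"ty":0.4,"tz":0,"yaw":0,"claw":0}
    - {"tx":0,"ty":0.4,"tz":0,"yaw":0,"claw":0}
    - {"tx":0,"ty":0.3,"tz":0,"yaw":0,"claw":0}
    - {"tx":0,"ty":0,"tz":0,"yaw":0,"claw":0}
    - {"tx":0,"ty":0,"tz":0,"yaw":0,"claw":0}

```text
time_s: 26.85
position: [0.5, 0.3719, 0.18]
tool_rot: [[-1.0, -0.029, -0.001], [-0.029, 1.0, -0.005], [0.001, -0.005, -1.0]]
ft_force: [-0.3, -12.2, 0.9]
grip_width: 0.0002
gripper_force: 6.0
```

Emit:
servo_tool:
  steps:
    - {"tx":0,"ty":0.2,"tz":0,"yaw":0,"claw":0}
    - {"tx":0,"ty":0.1,"tz":0,"yaw":0,"claw":0}
    - {"tx":0,"ty":0,"tz":0,"yaw":0,"claw":0}
    - {"tx":0,"ty":-1,"tz":0,"yaw":0,"claw":0}
    - {"tx":0,"ty":-3,"tz":0,"yaw":0,"claw":0}
    - {"tx":0,"ty":-3,"tz":0,"yaw":0,"claw":0}
    - {"tx":0,"ty":0,"tz":4,"yaw":0,"claw":0}
    - {"tx":0,"ty":0,"tz":4,"yaw":0,"claw":0}
    - {"tx":0,"ty":0,"tz":2,"yaw":0,"claw":0}
    - {"tx":0,"ty":-3,"tz":0,"yaw":0,"claw":0}
    - {"tx":0,"ty":-3,"tz":0,"yaw":0,"claw":0}
    - {"tx":0,"ty":0,"tz":0,"yaw":0,"claw":0}
    - {"tx":0,"ty":0,"tz":0,"yaw":0,"claw":0}

```text
time_s: 28.15
position: [0.5002, 0.2468, 0.2805]
tool_rot: [[-1.0, -0.029, 0.001], [-0.029, 1.0, 0.001], [-0.001, 0.001, -1.0]]
ft_force: [0.2, 0.8, -0.3]
grip_width: -0.0001
gripper_force: 0.0
```

Run:
```python
from h import *
s=env.observe(); print(s['time_s'],s['position'],s['ft_force'])
im,d,P=wcloud(); L=lab(P)
q=L[(d>0)&(L[...,2]>158)&(L[...,2]<205)&(L[...,0]>95)&(L[...,0]<210)&(abs(L[...,1]-55)<30)]; print('lever',len(q),np.percentile(q,[2,50,98],axis=0).round() if len(q) else '')
q=L[(d>0)&(L[...,2]>62)&(L[...,2]<110)&(abs(L[...,0])<34)&(L[...,1]>-40)&(L[...,1]<90)]
for yy in range(-20,70,40):
    w=q[abs(q[:,1]-yy)<3][:,[0,2]]
    if len(w)>30: A=np.c_[2*w,np.ones(len(w))]; c=np.linalg.lstsq(A,(w**2).sum(1),rcond=None)[0]; print(yy,c[:2])
print('base',np.percentile(q[q[:,2]>80][:,1],[99,99.8]))
k=(d>0)&(abs(L[...,1]-75)<7)&(abs(L[...,2]-60)<4)&(abs(L[...,0])<75); f=L[k]; print('flange',np.percentile(f[:,1],[1,99]),np.polyfit(f[:,0],f[:,1],1))
im,d,P,m=cloud('scene'); L=lab(P)
q=L[(d>0)&(L[...,2]>127)&(L[...,2]<142)&(L[...,0]<-80)&(L[...,0]>-140)&(L[...,1]>-105)&(L[...,1]<120)]; print('door',len(q),np.polyfit(q[:,1],q[:,0],1))
q=L[(d>0)&(L[...,2]>158)&(L[...,2]<205)&(L[...,0]>95)&(L[...,0]<210)&(abs(L[...,1]-55)<30)]; print('lever',len(q),np.percentile(q,[2,50,98],axis=0).round() if len(q) else '')
```

```text
28.15 [0.50018777 0.24679411 0.28053408] [ 0.21786747  0.82646993 -0.29985279]
lever 1168 [[166.  44. 159.]
 [174.  56. 185.]
 [189.  66. 192.]]
-20 [ 0.11729681 67.06760199]
20 [ 0.23651712 66.93274846]
60 [ 0.12790403 67.0552248 ]
base [69.01329305 69.20434558]
flange [68.57336813 79.32584695] [6.36820849e-04 7.43917922e+01]
door 220 [ 1.88004778e-03 -9.74526447e+01]
lever 235 [[164.  41. 159.]
 [176.  48. 182.]
 [189.  57. 192.]]
```

Run:
```python
from h import *
from scipy.optimize import least_squares
a=wcloud();b=cloud('scene');c=cloud('top')
for n,d,P in(('w',a[1],a[2]),('s',b[1],b[2]),('t',c[1],c[2])):
    L=lab(P);q=L[(d>0)&(L[...,2]>172)&(L[...,2]<205)&(L[...,0]>95)&(L[...,0]<210)&(abs(L[...,1]-55)<30)]
    if len(q)<20: print(n,len(q));continue
    r=least_squares(lambda p:np.linalg.norm(q-p,axis=1)-13,[178,55,179],loss='soft_l1').x
    print(n,len(q),r.round(1),'lean',np.arctan2(r[0]-150,r[2]-122).round(3))
z=np.load('scene2.npz');L=lab(z['P']);d=z['d'];q=L[(d>0)&(L[...,2]>172)&(L[...,2]<205)&(L[...,0]>95)&(L[...,0]<210)&(abs(L[...,1]-55)<30)]
r=least_squares(lambda p:np.linalg.norm(q-p,axis=1)-13,[120,55,179],loss='soft_l1').x;print('start s',r.round(1),np.arctan2(r[0]-150,r[2]-122).round(3))
```

```text
w 968 [181.3  53.8 178.5] lean 0.507
s 184 [178.9  54.7 179.1] lean 0.469
t 0
start s [119.1  54.8 180.5] -0.486
```

```bash
python3 -c "
from h import *
print(env.close_job())"
```

```text
the job is handed in; nothing more can be done
None
```

The job is handed in: the straightedge is flush on the fence, the short bottle is on the rollers with its base against the flange, the door is shut on its catch and the lever is thrown to its stop, all at about 28 s; no verdict was returned, and the lever angle is the least certain, at roughly 0.96–1.0 rad from the camera fits.

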